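# Find the fuse box cover that rocks and press it home

### The arm

A 6-joint arm with a two-finger parallel gripper is mounted at the origin on the work surface; the furniture and walls round the work are solid. World frame = base frame: x ahead of the robot, y to its left, z up, the work surface at z = 0. Lengths are in m, angles in rad, forces in N, time in s.
With the tool pointing down it reaches from about 0.3 to 0.775 m from the base axis. Payload 14.6 kg.
Tool frame: the origin (TCP) lies on the mounting face of the last link; the fingertips stand 199 mm ahead of it and the grasp point (between the pads) lies 180 mm ahead of it (manip.grip_depth is the distance from the TCP to the grasp point, in m); z points along the fingers, y is the line along which they close (so a half turn about z gives the same grasp; the last joint's range is limited). The gripper opens to 94 mm and grips with 3 to 60 N. Pads are 16 mm wide; open, the fingers measure 119 mm over their backs; the gripper's body (75 mm by 177 mm) begins 78 mm behind the grasp point.
Start: joints at [-1.415, 0.3, 1.521, -0, 1.321, -0.067], TCP at [0.122, -0.536, 0.405] pointing down, gripper open.
Joint ranges: [-3.03, 3.03], [-0.79, 2.21], [0.23, 2.52], [-1.04, 4.18], [0, 3.07], [-2.55, 2.55]. Speed limits (rad/s): [2.22, 2.22, 2.57, 3.14, 3.14, 3.14].

### API

Orientations are given as [roll, pitch, yaw] about the fixed x, y, z axes, in that order (R = Rz(yaw) Ry(pitch) Rx(roll)).
In Python, from workcell import manip gives the robot as it stands. The module is installed in compiled form; this text tells all that it offers. Calls block until the motion is done:
- manip.move_ptp(position, orientation): joint-space move of the TCP to a pose.
- manip.move_straight(position, frame=None, rate=0.15, force_limit=None): straight line of the TCP; frame=None keeps the orientation; rate is the mean speed in m/s. With force_limit (N) it stops when the force on the tool has changed by that much, and returns True; else False.
- manip.goto_joints(angles): joint-space move.
- manip.gripper_to(opening): opening from 0.0 (shut) to 1.0 (fully open); the grip force is fixed at half the most; returns when the fingers have stopped.
- manip.wait(seconds).
- manip.inverse_kinematics(position, orientation): joint angles nearest the present ones, or None.
- manip.sense(): the state.
- manip.read_camera(name): name is "scene" or "side" or "wrist"; returns (picture, depth): 420x560x3 uint8, blue, green, red; 420x560 float32, m along the optical axis (not along the pixel's ray), 0 where there is no reading.
- manip.calibration(name): a dict with "fx", "fy", "cx", "cy" (pixels), "R" (3x3) and "t" (3): a world point X has camera coordinates R X + t. Camera axes: x right, y down, z forward; pixel columns grow to the right and rows downward; lengths in m; the calibration is good to about 2 mm. The wrist camera is an equidistant fisheye: a pixel r from the principal point sees the ray r / f radians off the axis. A picture is of the moment at which its call begins: read the wrist's pose just before it. calibration takes no time and is no camera call; for the wrist camera it gives the pose at the moment of the call.
A pose or a line that the arm cannot do raises manip.IKError and nothing moves.
- manip.job_done(): hands the job in; it is judged then, once.
Trained networks look in the newest picture that a camera, given by its name, has taken for a name from the list of things; names that differ only in an ending like _2 or _b are one class to them, and where a whole thing is asked for, a point or a joint stands for the part that bears it (a point fixed in the world has none). Each returns a list of dicts, best first, with "confidence" (0 to 1); they miss things now and then, are a little off and sometimes report something else, mostly with a low value. They report only what shows in the picture. A call takes as long as a camera call. They do not tell look-alikes from the thing itself.
- manip.find_in(thing, camera): "xyz" ([x, y, z] in m, in world coordinates, good to about 4 mm: the middle of the surface that is visible of it).
- manip.masks_of(thing, camera): "region" (420x560 bool, what is visible of it).
- manip.landmark_of(thing, camera): "xyz" ([x, y, z] in m, in world coordinates, good to about 4 mm: a listed point, or the origin of a listed thing).
The state is a dict: "clock": time; "qpos": joint angles; "qd": joint speeds; "joint_torque": joint torques, N m; "position": TCP position; "tool_rot": TCP orientation; "contact_force": force on the tool from outside, world axes, zero at the start; "torque": the same for the moment, N m; "width": opening from 0.0 (shut) to 1.0 (fully open); "finger_force": force on a finger pad.
Only numpy, scipy, OpenCV 4.12 (cv2) and the standard library are available. Lean on these libraries where they do the work, as an engineer would, in place of code of your own. Each camera call takes 0.05 s, during which the arm holds its last target. There are 200 camera calls.

### The job

One of the four grey snap-in covers of the fuse box is not pushed home and would shake off on the road. Test the covers by pressing an edge of them with the fingertips until you find the one that rocks, then press that one down in the middle until it is fully home and level like the others. Only press: lift no cover off, and leave the cutters, the diagnostic plug and the pen where they lie.

Things in the scene. Friction and masses are not known exactly. Their poses are not given: they have to be found in the camera images.
- fuse_box: black fuse and relay box of a car, fixed on the desk: 116 mm (x, without the plugs on its far side) x 272 mm (y) x 36.5 mm to its rim. Origin: centre of its underside; x points across it away from the robot, y left along the row of four grey covers, z up. Nothing on it but the covers is higher than 38 mm; the strip of coloured fuses lies behind the covers
- seat_1 (a point): fixed point: centre of the seat of cover 1 (leftmost, most +y), 34 mm above the desk, where the underside of a cover that is home rests; box frame [-14, 93, 34] mm. A rib 2.5 mm high frames the seat with 1.5 mm of play round the cover. Axes as the box
- seat_2 (a point): fixed point: centre of the seat of cover 2 (second from the left), 34 mm above the desk, where the underside of a cover that is home rests; box frame [-14, 31, 34] mm. A rib 2.5 mm high frames the seat with 1.5 mm of play round the cover. Axes as the box
- seat_3 (a point): fixed point: centre of the seat of cover 3 (third from the left), 34 mm above the desk, where the underside of a cover that is home rests; box frame [-14, -31, 34] mm. A rib 2.5 mm high frames the seat with 1.5 mm of play round the cover. Axes as the box
- seat_4 (a point): fixed point: centre of the seat of cover 4 (rightmost, most -y), 34 mm above the desk, where the underside of a cover that is home rests; box frame [-14, -93, 34] mm. A rib 2.5 mm high frames the seat with 1.5 mm of play round the cover. Axes as the box
- cover_1: grey plastic cover 1 (leftmost, most +y): 52 mm square, 9 mm thick, flat top, 35 g. Origin: centre of its underside, z up. Any one of the four may be the loose one; the others are fully home, tops 43 mm above the desk, and do not tip under a finger
- cover_2: grey plastic cover 2 (second from the left): 52 mm square, 9 mm thick, flat top, 35 g. Origin: centre of its underside, z up. A loose cover sits 3 to 4 mm too high on its push-in stud, a 10 mm square under its middle; light pressure (1 to 3 N) within 11 mm of an edge tips it 0.14 to 0.2 rad, till that edge meets the seat
- cover_3: grey plastic cover 3 (third from the left): 52 mm square, 9 mm thick, flat top, 35 g. Origin: centre of its underside, z up. Pressed over its middle a loose cover stays level; its stud gives way at about 11 N and stays where it is pushed, so that the cover goes home and no longer tips
- cover_4: grey plastic cover 4 (rightmost, most -y): 52 mm square, 9 mm thick, flat top, 35 g. Origin: centre of its underside, z up. What is said of covers 1 to 3 holds for all four
- side_cutters: loose bystander: side cutters with blue handles, 52 x 108 x 14 mm, lying beyond the left end of the box. Origin: centre of the underside
- dongle: loose bystander: blue and black diagnostic plug, 43 x 43 x 23 mm, beyond the right end of the box. Origin: centre of the underside
- pen: loose bystander: blue pen, 138 mm long, lying behind the box, along it. Origin: centre of the underside
Things that resemble listed ones, but are neither listed nor needed, are in the scene too. Leave any blue look-alike of the cover_2 alone.

How it is judged:
On the way, in this order (a step that is already met when the one before it is completed fails the run):
1. a finger pressing the loose cover has made it rock (it is touched and tipped by more than about 4.5 degrees) (((contact force between the fingers and cover_1 above 0.3 N and angle between cover_1's own z axis and vertical above 0.08 rad) or (contact force between the fingers and cover_2 above 0.3 N and angle between cover_2's own z axis and vertical above 0.08 rad) or (contact force between the fingers and cover_3 above 0.3 N and angle between cover_3's own z axis and vertical above 0.08 rad) or (contact force between the fingers and cover_4 above 0.3 N and angle between cover_4's own z axis and vertical above 0.08 rad))), for 0.1 s.
2. all four covers are fully home and level (z of each of cover_1, cover_2, cover_3, cover_4 in the frame of fuse_box below 0.0352 m and angle between each of cover_1, cover_2, cover_3, cover_4's own z axis and vertical below 0.03 rad and horizontal distance between cover_1 and seat_1 below 0.004 m and horizontal distance between cover_2 and seat_2 below 0.004 m and horizontal distance between cover_3 and seat_3 below 0.004 m and horizontal distance between cover_4 and seat_4 below 0.004 m), for 0.2 s.
At the end, for the whole second after the job is handed in: all four covers are fully home: undersides within 1.2 mm of their seats, tipped by less than 0.03 rad, within 4 mm of the seats' centres, and at rest (all of step 2 and linear speed of each of cover_1, cover_2, cover_3, cover_4 below 0.01 m/s); the robot touches nothing.
It fails at once if a cover is lifted off its seat (its middle more than 12 mm too high) or tipped by more than 0.5 rad (z of any of cover_1, cover_2, cover_3, cover_4 in the frame of fuse_box above 0.046 m or angle between any of cover_1, cover_2, cover_3, cover_4's own z axis and vertical above 0.5 rad).
It fails at once if the cutters, the diagnostic plug or the pen are moved by more than 15 mm (distance of any of side_cutters, dongle, pen from where it was at the start of the episode above 0.015 m).
It also fails if it takes over 42 s, if anything falls off the work surface, if the arm or the gripper's body presses on something with over 40 N, if the wrist force passes 120 N, or if a joint passes its speed limit or range.

## Working session

There is one attempt and no reset: what is moved stays moved. The work goes in short steps, each a Python script; the robot and the scene stay as the last script left them, time stands still between calls to the robot, and variables do not carry over. Pictures are saved under pics/ and viewed, at most 10 in all, crops included, and the job is handed in when it is done.

```bash
mkdir -p pics
python3 - <<'E'
from workcell import manip
import cv2,numpy as np
s=manip.sense();print(s['clock'],s['position'],s['tool_rot'],s['contact_force'])
for c in ['scene','side']:
    p,d=manip.read_camera(c);cv2.imwrite(f'pics/{c}0.png',p);np.save(f'{c}d.npy',d)
    for n in ['cover_2','seat_1','seat_2','seat_3','seat_4','fuse_box']:
        for r in manip.landmark_of(n,c):print(c,n,np.round(r['xyz'],4),round(r['confidence'],2))
print(manip.sense()['clock'])
E
```

```text
0.0 [ 0.12151909 -0.53637622  0.40408225] [-3.14043606e+00 -1.02665976e-04  2.22789600e-01] [-0.24882518  0.56700863  0.56257074]
scene cover_2 [ 0.4397 -0.071   0.0379] 0.96
scene cover_2 [0.4632 0.049  0.0354] 0.94
scene cover_2 [ 0.4012 -0.307  -0.0039] 0.71
scene cover_2 [0.4399 0.2499 0.0008] 0.63
scene cover_2 [ 0.4549 -0.0133  0.0307] 0.57
scene seat_1 [0.4645 0.0523 0.0362] 0.93
scene seat_1 [0.4826 0.1066 0.0341] 0.81
scene seat_1 [ 0.4393 -0.074   0.0347] 0.71
scene seat_1 [ 0.4478 -0.0146  0.0325] 0.56
scene seat_2 [0.4645 0.0523 0.0362] 0.93
scene seat_2 [0.4826 0.1066 0.0341] 0.81
scene seat_2 [ 0.4393 -0.074   0.0347] 0.71
scene seat_2 [ 0.4478 -0.0146  0.0325] 0.56
scene seat_3 [0.4645 0.0523 0.0362] 0.93
scene seat_3 [0.4826 0.1066 0.0341] 0.81
scene seat_3 [ 0.4393 -0.074   0.0347] 0.71
scene seat_3 [ 0.4478 -0.0146  0.0325] 0.56
scene seat_4 [0.4645 0.0523 0.0362] 0.93
scene seat_4 [0.4826 0.1066 0.0341] 0.81
scene seat_4 [ 0.4393 -0.074   0.0347] 0.71
scene seat_4 [ 0.4478 -0.0146  0.0325] 0.56
scene fuse_box [ 0.4763  0.0136 -0.0018] 0.85
scene fuse_box [ 0.4532 -
[... 501 characters left out ...]
41 0.0475 0.0342] 0.93
side seat_2 [ 0.4501 -0.0141  0.0318] 0.87
side seat_2 [ 0.4398 -0.0738  0.0334] 0.82
side seat_2 [0.4822 0.1039 0.0312] 0.63
side seat_2 [ 0.4442 -0.18   -0.0024] 0.57
side seat_3 [0.4641 0.0475 0.0342] 0.93
side seat_3 [ 0.4501 -0.0141  0.0318] 0.87
side seat_3 [ 0.4398 -0.0738  0.0334] 0.82
side seat_3 [0.4822 0.1039 0.0312] 0.63
side seat_3 [ 0.4442 -0.18   -0.0024] 0.57
side seat_4 [0.4641 0.0475 0.0342] 0.93
side seat_4 [ 0.4501 -0.0141  0.0318] 0.87
side seat_4 [ 0.4398 -0.0738  0.0334] 0.82
side seat_4 [0.4822 0.1039 0.0312] 0.63
side seat_4 [ 0.4442 -0.18   -0.0024] 0.57
side fuse_box [0.472  0.0151 0.0012] 0.71
side fuse_box [ 0.4534 -0.0125  0.0336] 0.63
0.7
```

View pics/scene0.png

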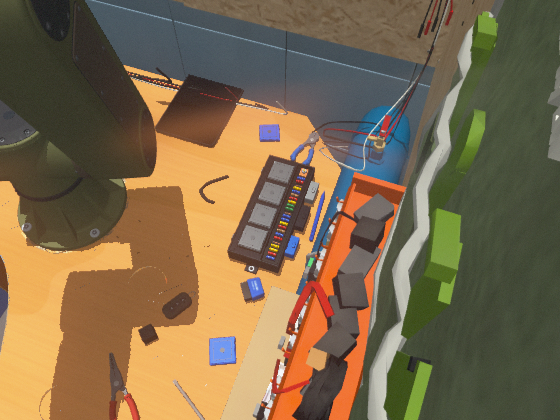

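```bash
cat > h.py <<'E'
import numpy as np
P=np.array([[.4815,.1063],[.4643,.0490],[.4495,-.0137],[.4389,-.0725]])
c=P.mean(0); off=np.array([93,31,-31,-93])/1000
v=(P*off[:,None]).sum(0); ydir=v/np.linalg.norm(v); xdir=np.array([ydir[1],-ydir[0]])
yaw=np.arctan2(-ydir[0],ydir[1]); C=c+off[:,None]*ydir
E
python3 - <<'E'
from workcell import manip
from h import *
print(C,yaw)
for cam in ['scene','side']:
    d=np.load(f'{cam}d.npy');k=manip.calibration(cam)
    v,u=np.mgrid[:420,:560]
    X=np.stack([(u-k['cx'])/k['fx']*d,(v-k['cy'])/k['fy']*d,d],-1)-k['t']
    X=X@k['R'];X=X[d>0]
    B=(X[:,:2]-c)@np.stack([xdir,ydir],1)
    for i in range(4):
        q=B-[0,off[i]]
        m=(abs(q)<.035).all(1)&(X[:,2]>.0405)&(X[:,2]<.06)
        m2=(abs(q)<.018).all(1)
        A=np.c_[q[m2],np.ones(m2.sum())]
        print(cam,i+1,m.sum(),'centre off',(np.percentile(q[m],2,0)+np.percentile(q[m],98,0))/2,'z,slopes',np.linalg.lstsq(A,X[m2,2],rcond=None)[0])
E
```

```text
[[ 0.48008458  0.10774744]
 [ 0.46572819  0.04743248]
 [ 0.45137181 -0.01288248]
 [ 0.43701542 -0.07319744]] -0.23367548166409421
scene 1 356 centre off [0.00081421 0.00046212] z,slopes [0.0015453  0.00837692 0.04310893]
scene 2 396 centre off [6.81166963e-05 9.55710101e-05] z,slopes [0.00031224 0.00089084 0.04294356]
scene 3 421 centre off [-0.00028087  0.00060332] z,slopes [ 0.00598114 -0.00946499  0.04292198]
scene 4 530 centre off [-0.00077475  0.00080981] z,slopes [-0.01489644  0.0074066   0.04631747]
side 1 197 centre off [ 0.00119304 -0.00389085] z,slopes [-0.00083173  0.01124972  0.04186146]
side 2 242 centre off [-0.00032563  0.00287902] z,slopes [-0.0125414  -0.00563467  0.04206848]
side 3 274 centre off [-0.00065491  0.0023837 ] z,slopes [-0.00789628 -0.011785    0.04196218]
side 4 394 centre off [-0.00191472  0.00224673] z,slopes [-0.00399824 -0.00551633  0.04554287]
```

The box shows at pixels (270,213), with covers 1–4 at (281,170), (270,192), (262,213) and (252,238). By depth, cover 4's top is about 3.4 mm higher than the others, so I'll press-test that one first.

```bash
cat >> h.py <<'E'
from workcell import manip
TIP=.199
def pt(i,dx,z,dy=0):
    p=C[i-1]+dx*xdir+dy*ydir
    return [p[0],p[1],z+TIP]
def st(t):
    s=manip.sense();print(t,round(s['clock'],2),'tip z',round(s['position'][2]-TIP,4),np.round(s['contact_force'],2))
def slope(cam,i):
    p,d=manip.read_camera(cam);k=manip.calibration(cam)
    v,u=np.mgrid[:420,:560]
    X=(np.stack([(u-k['cx'])/k['fx']*d,(v-k['cy'])/k['fy']*d,d],-1)-k['t'])@k['R'];X=X[d>0]
    q=(X[:,:2]-c)@np.stack([xdir,ydir],1)-[0,off[i-1]]
    m=(abs(q)<.02).all(1)&(X[:,2]<.055)&(X[:,2]>.03)
    if m.sum()>20: print(cam,i,m.sum(),np.linalg.lstsq(np.c_[q[m],np.ones(m.sum())],X[m,2],rcond=None)[0])
    return p
E
python3 - <<'E'
from h import *
import cv2
manip.gripper_to(0)
O=[np.pi,0,yaw]
manip.move_ptp(pt(4,-.028,.10),O)
st('above')
manip.move_straight(pt(4,-.028,.055),rate=.08)
st('near')
print(manip.move_straight(pt(4,-.028,.040),rate=.01,force_limit=5))
st('pressed'); manip.wait(.25); st('held')
slope('scene',4);p=slope('side',4)
w,_=manip.read_camera('wrist');cv2.imwrite('pics/p1.png',np.vstack([p[100:380],w[140:420]]))
E
```

```text
above 4.13 tip z 0.1001 [ 0.12  0.46 -0.25]
near 4.85 tip z 0.0553 [-0.34 -0.16  0.26]
True
pressed 5.89 tip z 0.044 [-1.64  0.43  6.81]
held 6.14 tip z 0.0441 [-1.61 -0.73  6.96]
scene 4 303 [0.14320588 0.00480546 0.04737461]
side 4 156 [ 0.15428472 -0.00233426  0.04622232]
```

View pics/p1.png

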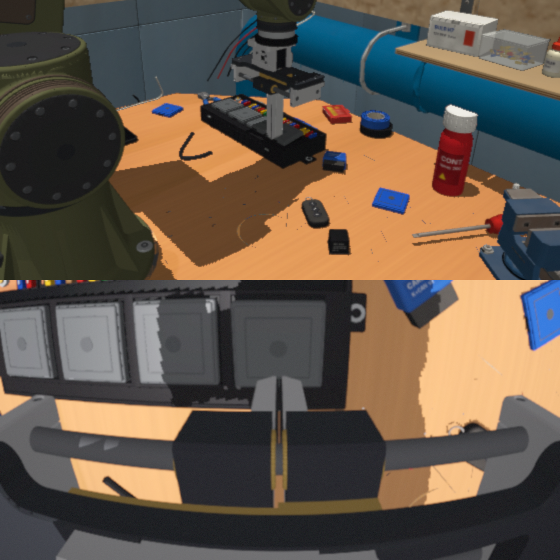

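The lower half of the picture, from the wrist camera, shows the closed fingers on cover 4's near edge at about (278,385). The depth slope of about 0.15 rad shows the cover has rocked. Next I press the middle.

Run:
```python
from h import *
manip.move_straight(pt(4,-.028,.058),rate=.03)
slope('scene',4)
manip.move_straight(pt(4,0,.058),rate=.06)
manip.move_straight(pt(4,0,.0475),rate=.03,force_limit=8)
st('contact?')
for k in range(1):
    print(manip.move_straight(pt(4,0,.040),rate=.008,force_limit=28)); st('pressed')
manip.wait(.3); st('held')
manip.move_straight(pt(4,0,.06),rate=.03)
manip.move_straight(pt(4,-.06,.12),rate=.1)
st('up')
for i in (1,2,3,4): slope('scene',i)
slope('side',4)
```

```text
scene 4 311 [-0.01362294  0.0059646   0.04635097]
contact? 8.08 tip z 0.0473 [ 0.11 -0.31 -0.25]
True
pressed 8.75 tip z 0.0434 [-3.06  0.74  9.38]
held 9.05 tip z 0.0434 [-3.1   1.06 10.33]
up 10.77 tip z 0.1197 [ 0.72  0.91 -0.14]
scene 1 239 [-0.00694236  0.00307955  0.04287608]
scene 2 254 [-0.0065528   0.00626369  0.04291867]
scene 3 280 [ 0.00524829 -0.00478593  0.04299064]
scene 4 311 [0.00241532 0.0210167  0.04293356]
side 4 191 [-0.00316596 -0.00177182  0.04202737]
```

Run:
```python
from h import *
import cv2
manip.move_straight(pt(4,0,.06),rate=.1)
print(manip.move_straight(pt(4,0,.0405),rate=.015,force_limit=30)); st('pressed')
manip.wait(.2); st('held')
manip.move_straight(pt(4,0,.06),rate=.03)
manip.move_straight(pt(4,-.07,.13),rate=.1)
manip.wait(.3);st('up')
for _ in range(3): slope('scene',4)
for i in (1,2,3,4): p=slope('side',i)
w,_=manip.read_camera('wrist');cv2.imwrite('pics/p2.png',np.vstack([p[100:380],w[140:420]]))
```

```text
True
pressed 13.07 tip z 0.0434 [-3.05 -0.05  9.35]
held 13.28 tip z 0.0434 [-2.79  0.16  9.89]
up 15.43 tip z 0.1298 [-0.13 -0.28 -0.91]
scene 4 305 [0.01137396 0.0009327  0.04299254]
scene 4 306 [-0.01674082  0.00204946  0.0429451 ]
scene 4 306 [-0.00798507 -0.00026785  0.04307633]
side 1 132 [0.00236949 0.00472827 0.0418702 ]
side 2 148 [-0.00314694  0.00229507  0.0419605 ]
side 3 170 [0.00192525 0.000143   0.04198491]
side 4 194 [ 0.00413903 -0.0072183   0.04212058]
```

View pics/p2.png

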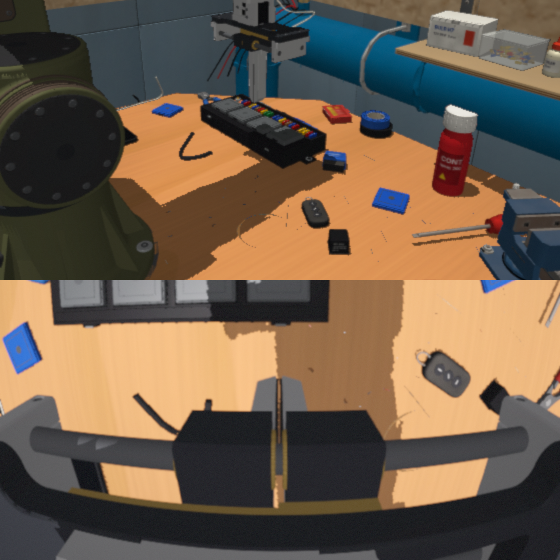

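The picture shows all four covers level and in line at about (265,125), with the gripper clear above the desk. Cover 4 now sits at the same height as the others.

```bash
python3 -c "
from workcell import manip
print(manip.job_done())"
```

```text
the job is handed in; nothing more can be done
None
```

Cover 4 was the loose one: it rocked about 0.15 rad under an edge press, I pressed it home in the middle, it now reads level and at the same height as the other three, and the job is handed in.

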